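# Wedge up the mould's ejector and unload the bran bars

### The arm

A 7-joint arm with a two-finger parallel gripper is mounted at the origin on the work surface. World frame = base frame: x ahead of the robot, y to its left, z up, the work surface at z = 0. Lengths are in m, angles in rad, forces in N, time in s.
With the tool pointing down it reaches from about 0.4 to 0.85 m from the base axis. Payload 4.4 kg.
Tool frame: the origin (TCP) lies between the finger pads; the fingertips stand ahead of it and the grasp point (between the pads) lies 3 mm ahead of it (finger_overhang is the z of the fingertips in the tool frame, in m); z points along the fingers, y is the line along which they close (so a half turn about z gives the same grasp; the last joint's range is limited). The gripper opens to 94 mm and grips with 3 to 60 N. Pads are 16 mm wide; open, the fingers measure 119 mm over their backs; the gripper's body (75 mm by 177 mm) begins 78 mm behind the grasp point.
Start: joints at [1.052, 0.628, 0.038, 1.517, -0.027, 0.996, -0.02], TCP at [0.284, -0.584, 0.227] pointing down, gripper open.
Joint ranges: [-3.06, 3.06], [-0.37, 2.12], [-1.25, 1.32], [0.18, 2.47], [-1.1, 4.24], [0.23, 1.98], [-2.94, 2.94]. Speed limits (rad/s): [2.57, 2.57, 3.14, 3.14, 3.14, 3.14, 3.14].

### API

Orientations are given as [roll, pitch, yaw] about the fixed x, y, z axes, in that order (R = Rz(yaw) Ry(pitch) Rx(roll)).
In Python, from cell import * gives the robot as it stands.
- The arm moves only by the tool apply_moves, never from a script. Its argument "plan" is a list of rows, each a list of 7 numbers: the shift along the tool's x, y, z in m, then the turn, a rotation vector about the tool's x, y, z in rad, then the finger opening in m, from 0 to 0.094. In form: [[tx, ty, tz, rx, ry, rz, claw], ...]. A call has 1 to 12 rows; each row shifts and turns the commanded pose from where the row before left it, along the tool's axes as they then stand; what a row does not reach is not made up. A row lasts 1/8 s, in which the tool goes at most 62.5 mm and 10.7 degrees, less where a joint would pass 70% of its speed; a pose out of reach is approached as far as the arm can. A call is refused whole if a number of a shift passes 0.0625 or a number of a turn 0.188, either way. A call with a gripper value outside its range is refused whole. The fingers move at their own pace and stop on an object; "squeeze" is the grip in N (left out, the last holds). Time passes only in rows, so rows that do not move let the fingers close. It gives the time, the measured TCP pose, the force, the opening and the grip force at its end, in the units of the state.
- read_state(): the state, without advancing time (a new reading comes with each control period).
- grab_frame(name): name is "side" or "top"; returns (picture, depth): 384x512x3 uint8, red, green, blue; 384x512 float32, m along the optical axis (not along the pixel's ray), 0 where there is no reading.
- camera_model(name): a dict with "K" (3x3 intrinsics, pixels), "R" (3x3) and "t" (3): a world point X has camera coordinates R X + t. Camera axes: x right, y down, z forward; pixel columns grow to the right and rows downward; lengths in m; the calibration is good to about 2 mm. A picture is of the moment at which its call begins. camera_model takes no time and is no camera call.
- finish_job(): hands the job in; it is judged then, once.
Trained networks look in the newest picture that a camera, given by its name, has taken for a name from the list of things; names that differ only in an ending like _2 or _b are one class to them, and where a whole thing is asked for, a point or a joint stands for the part that bears it (a point fixed in the world has none). Each returns a list of dicts, best first, with "p" (0 to 1); they miss things now and then, are a little off and sometimes report something else, mostly with a low value. They report only what shows in the picture. A call takes as long as a camera call.
- boxes_of(name, camera): "centre" ([x, y, z] in m, in the coordinates of the camera as it stood for that picture, good to about 4 mm: the middle of the surface that is visible of it).
- landmark_of(name, camera): "centre" ([x, y, z] in m, in the coordinates of the camera as it stood for that picture, good to about 4 mm: a listed point, or the origin of a listed thing).
The state is a dict: "time_s": time; "qpos": joint angles; "dq": joint speeds; "joint_torque": joint torques, N m; "eef_pos": TCP position; "tcp_rot": TCP orientation; "ft_force": force on the tool from outside, world axes, zero at the start; "ft_torque": the same for the moment, N m; "finger_gap": opening from 0.0 (shut) to 1.0 (fully open); "grasp_force": force on a finger pad.
Only numpy, scipy, OpenCV 4.12 (cv2) and the standard library are available. Lean on these libraries where they do the work, as an engineer would, in place of code of your own. Each camera call takes 0.05 s, during which the arm holds its last target. There are 200 camera calls.

### The job

The pressed bars are sunk in the mould: push the wooden wedge thin end first under the lip of the mould's ejector plate until the plate is fully up against its stop and the wedge, let go, stays jammed there by itself. Then lift every bar out of the mould and lay it on the floor of the steel tray, none on top of another and none on the rim; finally pull the wedge out so that the plate drops fully home, and put the wedge away lying in the grey caddy. Leave the jars, pot, tin and cup standing where they are.

Things in the scene. Friction and masses are not known exactly. Their poses are not given: they have to be found in the camera images.
- mould: Bar mould, fixed to the table: aluminium block 148 (x) by 180 (y) mm, flat top 66 mm above the table; foot flanges 6 mm high reach 24 mm beyond its +x and -x sides. Six upright through cavities 53 (x) by 33 (y) mm, centred at x = -32.5, +32.5 and y = -60, 0, +60 mm. Origin on the table under the block's centre, z up. On its +y side the ejector plate's lip sticks out.
- ejector (a joint): Height (m) of the steel ejector plate sliding up and down under the mould; its pads carry the bars. 0 = fully down (home), bar tops 2 mm below the mould top; 0.015 = against its upper stop, bars 13 mm proud of the mould top. The plate (0.2 kg) falls back by its weight when nothing holds it. Raising it with the wedge takes roughly 5 to 10 N of push, rising steeply once it is at its stop.
- lip (a point): Middle of the underside of the ejector plate's lip, a round-nosed edge 96 mm wide along the mould's x and 10 mm thick, 120 mm from the mould's origin on its +y side (30 mm beyond the block). Underside 12 mm above the table with the plate down, 27 mm fully up; the point rises with the plate. Its axes are the mould's. The space under and behind the lip (mould's -y) is free for the wedge.
- wedge: Loose wooden wedge 160 long, 40 wide, about 0.14 kg. Its +x points to the toe (4 mm high, x = +80 mm); the ramp rises evenly over 110 mm to 30 mm; from x = -30 to -80 mm a flat heel 30 mm high, to grip across the width. Origin on the underside at mid-length, z up. Self-locking under the lip; fully driven, the lip bears on the ramp at about x = -17 mm.
- tray: Shallow steel tray, fixed, 204 (x) by 166 (y) mm outside, rim 14 mm high, wall and floor 3 mm. Empty at the start; the bars go here. Origin under its centre on the table, z up.
- caddy: Shallow grey plastic tool caddy, fixed, 110 (x) by 220 (y) mm outside, rim 18 mm high, wall and floor 4 mm. Empty at the start; the wedge is put away here (it fits lying along the caddy's y). Origin under its centre on the table, z up.
- bar0: Pressed bran bar, a rigid brown block 50 (x) by 30 (y) by 26 (z) mm, 30 g, in one of the mould's cavities at the start (at mould x = -32.5, y = -60 mm), 1.5 mm clearance all round. Origin at its centre, z up. May be absent (its cavity is then empty).
- bar1: Pressed bran bar, a rigid brown block 50 (x) by 30 (y) by 26 (z) mm, 30 g, in one of the mould's cavities at the start (at mould x = +32.5, y = -60 mm), 1.5 mm clearance all round. Origin at its centre, z up. May be absent (its cavity is then empty).
- bar2: Pressed bran bar, a rigid brown block 50 (x) by 30 (y) by 26 (z) mm, 30 g, in one of the mould's cavities at the start (at mould x = -32.5, y = +0 mm), 1.5 mm clearance all round. Origin at its centre, z up. May be absent (its cavity is then empty).
- bar3: Pressed bran bar, a rigid brown block 50 (x) by 30 (y) by 26 (z) mm, 30 g, in one of the mould's cavities at the start (at mould x = +32.5, y = +0 mm), 1.5 mm clearance all round. Origin at its centre, z up. May be absent (its cavity is then empty).
- bar4: Pressed bran bar, a rigid brown block 50 (x) by 30 (y) by 26 (z) mm, 30 g, in one of the mould's cavities at the start (at mould x = -32.5, y = +60 mm), 1.5 mm clearance all round. Origin at its centre, z up. May be absent (its cavity is then empty).
- bar5: Pressed bran bar, a rigid brown block 50 (x) by 30 (y) by 26 (z) mm, 30 g, in one of the mould's cavities at the start (at mould x = +32.5, y = +60 mm), 1.5 mm clearance all round. Origin at its centre, z up. May be absent (its cavity is then empty).
- jar_a: Clear jar with a yellow lid, 84 mm across, 120 mm high. Loose bystander, origin at the centre of its underside; not part of the job, leave it standing where it is.
- jar_b: Clear jar with a yellow lid, 72 mm across, 85 mm high. Loose bystander, origin at the centre of its underside; not part of the job, leave it standing where it is.
- pot: Small white lidded pot, 60 mm across, 60 mm high. Loose bystander, origin at the centre of its underside; not part of the job, leave it standing where it is.
- tin: Tin, 84 mm across, 100 mm high. Loose bystander, origin at the centre of its underside; not part of the job, leave it standing where it is.
- cup: Steel cup, 76 mm across, 60 mm high. Loose bystander, origin at the centre of its underside; not part of the job, leave it standing where it is.

How it is judged:
On the way:
1. the wedge, let go, is jammed under the lip and holds the ejector plate fully up (to within 2.5 mm of its 15 mm stop) (value of joint ejector above 0.0125 m and contact force between wedge and mould above 1 N and contact force between the fingers and wedge below 0.2 N and contact force between the fingers and mould below 0.2 N), for 0.5 s.
At the end, for the whole second after the job is handed in: Every bar that was in the mould lies at rest in the steel tray (within its rim, flat or on its side on the tray floor with its centre no more than 21 mm above the table, so neither stacked nor on the rim), the wedge lies at rest inside the grey caddy, and the ejector plate is home (within 3 mm) (x of bar0 in the frame of tray between -0.095 and 0.095 m and y of bar0 in the frame of tray between -0.075 and 0.075 m and height (world z) of each of bar0, bar1, bar2, bar3, bar4, bar5 below 0.021 m and linear speed of each of bar0, bar1, bar2, bar3, bar4, bar5, wedge below 0.03 m/s and x of bar1 in the frame of tray between -0.095 and 0.095 m and y of bar1 in the frame of tray between -0.075 and 0.075 m and x of bar2 in the frame of tray between -0.095 and 0.095 m and y of bar2 in the frame of tray between -0.075 and 0.075 m and x of bar3 in the frame of tray between -0.095 and 0.095 m and y of bar3 in the frame of tray between -0.075 and 0.075 m and x of bar4 in the frame of tray between -0.095 and 0.095 m and y of bar4 in the frame of tray between -0.075 and 0.075 m and x of bar5 in the frame of tray between -0.095 and 0.095 m and y of bar5 in the frame of tray between -0.075 and 0.075 m and x of wedge in the frame of caddy between -0.035 and 0.035 m and y of wedge in the frame of caddy between -0.032 and 0.032 m and height (world z) of wedge below 0.04 m and value of joint ejector below 0.003 m); the robot touches nothing.
It fails at once if the jar (jar_a) is pushed more than 4 cm or tipped over (distance of jar_a from where it was at the start of the episode above 0.04 m or angle between jar_a's own z axis and vertical above 0.6 rad).
It fails at once if the jar (jar_b) is pushed more than 4 cm or tipped over (distance of jar_b from where it was at the start of the episode above 0.04 m or angle between jar_b's own z axis and vertical above 0.6 rad).
It fails at once if the pot (pot) is pushed more than 4 cm or tipped over (distance of pot from where it was at the start of the episode above 0.04 m or angle between pot's own z axis and vertical above 0.6 rad).
It fails at once if the tin (tin) is pushed more than 4 cm or tipped over (distance of tin from where it was at the start of the episode above 0.04 m or angle between tin's own z axis and vertical above 0.6 rad).
It fails at once if the cup (cup) is pushed more than 4 cm or tipped over (distance of cup from where it was at the start of the episode above 0.04 m or angle between cup's own z axis and vertical above 0.6 rad).
Of bar0, bar1, bar2, bar3, bar4, bar5 only 4 to 6 are there at a start; the rules pass over those that are not, and their reading is None.
At some moment in a run one of wedge may be knocked a few centimetres aside while the robot is not near it.
Once in a run the grip may slacken for a moment while it holds something.
It also fails if it takes over 210 s, if anything falls off the work surface, if the arm or the gripper's body presses on something with over 40 N, if the wrist force passes 120 N, or if a joint passes its speed limit or range.

## Working session

There is one attempt and no reset: what is moved stays moved. The work goes in short steps, Python scripts to look and compute and a tool call to move; the robot and the scene stay as the last step left them, time stands still between calls to the robot, and variables do not carry over. Pictures are saved under pics/ and viewed, at most 14 in all, crops included, and the job is handed in when it is done.

Besides the shell and the picture viewer there is one more tool, called by a JSON object that holds its "method" and its "body". apply_moves: Moves the arm, as the interface text tells. Its arguments: {"type":"object","properties":{"plan":{"type":"array","items":{"type":"array","items":{"type":"number"}}},"squeeze":{"type":"number"}},"required":["plan"]}

```bash
ls; mkdir -p pics
cat > h.py <<'E'
from cell import *
import numpy as np, cv2
def snap(cam,name):
    im,d=grab_frame(cam); cv2.imwrite(f'pics/{name}.png',im[:,:,::-1]); np.save(f'pics/{name}.npy',d); return im,d
def w(cam,p):
    m=camera_model(cam); return np.array(m['R']).T@(np.array(p)-np.array(m['t']))
def pix(cam,u,v,d):
    m=camera_model(cam);K=np.array(m['K']); z=d
    return w(cam,[(u-K[0,2])/K[0,0]*z,(v-K[1,2])/K[1,1]*z,z])
E
python3 - <<'E'
from h import *
for c in('top','side'):
    snap(c,c+'0')
    for n in ['mould','lip','wedge','tray','caddy','jar_a','pot','tin','cup']:
        r=landmark_of(n,c)
        print(c,n,[(round(x['p'],2),w(c,x['centre']).round(3).tolist()) for x in r[:3]])
s=read_state();print(s)
E
```

```text
pics
top mould []
top lip [(0.64, [0.517, -0.103, 0.01]), (0.35, [0.428, -0.416, -0.0])]
top wedge [(0.61, [0.523, 0.085, -0.009])]
top tray [(0.76, [0.519, 0.344, 0.002])]
top caddy [(0.89, [0.708, 0.029, -0.002])]
top jar_a [(0.9, [0.739, 0.237, 0.003]), (0.57, [0.78, -0.159, -0.003])]
top pot [(0.75, [0.431, -0.414, 0.001]), (0.55, [0.522, 0.08, -0.005])]
top tin [(0.68, [0.571, -0.416, 0.002])]
top cup [(0.93, [0.698, 0.323, 0.002])]
side mould [(0.61, [0.512, -0.223, 0.002]), (0.54, [0.697, 0.324, 0.002])]
side lip [(0.75, [0.519, -0.104, 0.011]), (0.29, [0.513, -0.221, 0.002])]
side wedge [(0.71, [0.524, 0.08, 0.0])]
side tray [(0.87, [0.515, 0.338, -0.002])]
side caddy [(0.61, [0.708, 0.035, -0.001])]
side jar_a [(0.79, [0.786, -0.159, 0.003]), (0.61, [0.734, 0.239, 0.003])]
side pot [(0.94, [0.431, -0.413, 0.001]), (0.68, [0.519, 0.335, 0.003])]
side tin [(0.96, [0.573, -0.415, 0.0])]
side cup [(0.97, [0.697, 0.321, 0.0])]
{'time_s': 1.0, 'qpos': array([ 1.05216524,  0.62841847,  0.03852659,  1.51739187, -0.02700676,
        0.99629443, -0.02002871]), 'dq': array([ 0.00065359,  0.00151996,  0.00020706, -0.00158672, -0.00150886,
        0.00045681, -0.0004208 ]), 'joint_torque': array([-2.63480952e-04, -5.49604082e+01,  1.14292268e+00, -1.86946839e+01,
       -5.23581239e-02,  1.58010871e-02, -6.84271839e-06]), 'eef_pos': array([ 0.28440396, -0.58449852,  0.22746953]), 'tcp_rot': array([ 3.14158629e+00, -2.57932852e-05,  4.52752372e-01]), 'ft_force': array([ 0.73710507, -0.09991597, -1.08472781]), 'ft_torque': array([-0.02637738, -0.01341079,  0.01736729]), 'grasp_force': 0.0, 'finger_gap': 0.9960642748493977}
```

View pics/top0.png

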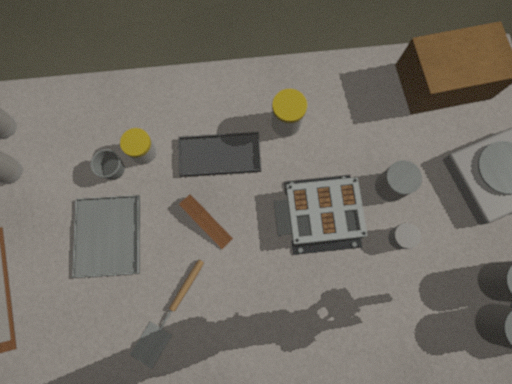

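View pics/side0.png

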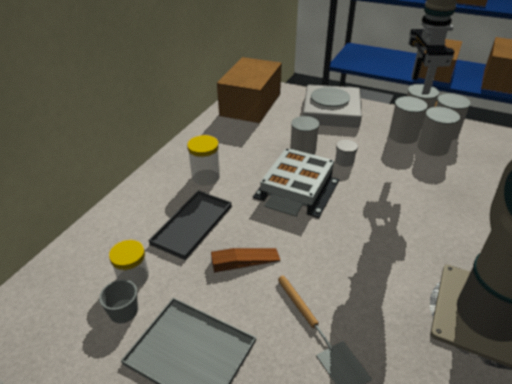

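The top view shows the mould at about (325,212), with four bars: the three in the upper row and the middle of the lower row. The wedge is at (207,221), the caddy at (220,155), and the tray at (106,236). Next I'll get poses from the depth image.

```bash
cat >> h.py <<'E'
def cloud(cam,d):
    m=camera_model(cam);K=np.array(m['K']);v,u=np.mgrid[:384,:512]
    P=np.stack([(u-K[0,2])/K[0,0]*d,(v-K[1,2])/K[1,1]*d,d],-1)
    P=(P-np.array(m['t']))@np.array(m['R']); P[d==0]=np.nan; return P
def rect(Q):
    (c,s,a)=cv2.minAreaRect((Q[:,:2]*1000).astype(np.float32)); return np.round(c,1),np.round(s,1),round(a,2)
def wedge(im,d,cam='top',c=(0.52,0.08),r=0.12):
    P=cloud(cam,d);R=im[:,:,0].astype(int)
    M=(R>im[:,:,2]*1.6)&(np.hypot(P[:,:,0]-c[0],P[:,:,1]-c[1])<r)&(P[:,:,2]>.004)&(P[:,:,2]<.04)
    M=cv2.morphologyEx(M.astype(np.uint8),cv2.MORPH_OPEN,np.ones((3,3)))
    n,l,st,_=cv2.connectedComponentsWithStats(M); M=l==1+np.argmax(st[1:,4])
    return P[M]
E
python3 - <<'E'
from h import *
im=cv2.imread('pics/top0.png')[:,:,::-1];d=np.load('pics/top0.npy');P=cloud('top',d);X,Y,Z=P[...,0],P[...,1],P[...,2]
print('cam',w('top',[0,0,0]).round(3),w('side',[0,0,0]).round(3), 'mmpx',d[200,256]/camera_model('top')['K'][0][0])
print('table z',np.nanmedian(Z[270:330,300:380]))
m=(np.hypot(X-.512,Y+.223)<.15)&(Z>.056)&(Z<.075)&(Y>-.335)
n,l,st,_=cv2.connectedComponentsWithStats(cv2.morphologyEx(m.astype(np.uint8),cv2.MORPH_CLOSE,np.ones((9,9))));k=1+np.argmax(st[1:,4]);Q=P[(l==k)&m];print('mould',rect(Q),np.median(Q[:,2]))
for nm,c,rr,lo in(('tray',(.517,.341),.16,.009),('caddy',(.708,.032),.14,.010)):
    m=(np.hypot(X-c[0],Y-c[1])<rr)&(Z>lo)&(Z<.025);Q=P[m];print(nm,rect(Q),len(Q))
Q=wedge(im,d);print('wedge',rect(Q),len(Q))
c=Q.mean(0);U,S,V=np.linalg.svd((Q-c)[:,:2],full_matrices=0);a=V[0];t=(Q-c)[:,:2]@a;print(c,a)
for lo in np.arange(-.09,.09,.015):
    k=(t>=lo)&(t<lo+.015)
    if k.any():print(round(lo,3),np.median(Q[k,2]).round(4))
for n in('jar_b','bar0'):
    for c in ('top','side'):print(n,[(round(x['p'],2),w(c,x['centre']).round(3).tolist()) for x in landmark_of(n,c)])
for n,c in [('lip',(.519,-.104))]:
    m=(np.abs(X-.519)<.07)&(np.abs(Y+.118)<.025)&(Z>.014)&(Z<.03);print('lip',rect(P[m]),m.sum())
E
```

```text
cam [ 0.374 -0.033  1.008] [0.202 0.69  0.778] mmpx 0.0026613735334793938
table z -0.00025893986636423016
mould (array([ 519.2, -224.4]), array([148.6, 181.6]), 0.16) 0.06525130906913196
tray (array([545.2, 337.6]), array([167.2, 254.8]), 87.64) 440
caddy (array([709.2,  30.8]), array([220. , 112.2]), 87.85) 483
wedge (array([531.6,  84.6]), array([152.5,  37.1]), 38.89) 835
[0.53119585 0.08455222 0.02186386] [-0.77999171 -0.62578985]
-0.09 0.0052
-0.075 0.0291
-0.06 0.0294
-0.045 0.0297
-0.03 0.0297
-0.015 0.0257
0.0 0.0224
0.015 0.0185
0.03 0.0154
0.045 0.011
0.06 0.0078
0.075 0.0065
jar_b [(0.9, [0.739, 0.237, 0.003]), (0.57, [0.78, -0.159, -0.003])]
jar_b [(0.79, [0.786, -0.159, 0.003]), (0.61, [0.734, 0.239, 0.003])]
bar0 [(0.76, [0.556, -0.222, 0.053]), (0.71, [0.551, -0.283, 0.048]), (0.68, [0.549, -0.164, 0.053]), (0.51, [0.494, -0.224, 0.052])]
bar0 [(0.66, [0.549, -0.224, 0.051]), (0.58, [0.486, -0.224, 0.053]), (0.53, [0.55, -0.283, 0.05]), (0.44, [0.548, -0.164, 0.052])]
lip (array([ 519.7, -117.4]), array([131.9,  36.3]), 0.11) 503
```

{"method": "apply_moves", "body": {"plan": [[0,0,0,0,0,-0.112,0.07],[0,0,0,0,0,-0.112,0.07],[0.051,-0.028,0,0,0,0,0.07],[0.051,-0.028,0,0,0,0,0.07],[0.051,-0.028,0,0,0,0,0.07],[0.051,-0.028,0,0,0,0,0.07],[0.051,-0.028,0,0,0,0,0.07],[0.051,-0.028,0,0,0,0,0.07],[0.051,-0.028,0,0,0,0,0.07],[0.051,-0.028,0,0,0,0,0.07],[0.051,-0.028,0,0,0,0,0.07],[0.051,-0.028,0,0,0,0,0.07]]}}

```text
time_s: 2.7
eef_pos: [0.5074, -0.0451, 0.2278]
tcp_rot: [3.141, -0.001, 0.677]
ft_force: [0.4, -0.1, -0.1]
finger_gap: 0.738
grasp_force: 0.0
```

```bash
cat >> h.py <<'E'
def go(x,y,z,psi=None):
    s=read_state();p=s['eef_pos'];r=s['tcp_rot'];a=r[2];D=np.array([x,y,z])-p
    print('t',round(s['time_s'],2),'pos',p.round(4),'rot',np.round(r,3),'gap',round(s['finger_gap']*.094,4),'F',s['ft_force'].round(1),'q',s['qpos'].round(2))
    print('tool d',np.round([D[0]*np.cos(a)+D[1]*np.sin(a),D[0]*np.sin(a)-D[1]*np.cos(a),-D[2]],4),'rz',None if psi is None else round(-((psi-a+np.pi)%(2*np.pi)-np.pi),3))
E
python3 - <<'E'
from h import *
im,d=snap('top','top1');Q=wedge(im,d);print('wedge',rect(Q),len(Q))
P=cloud('top',d);X,Y,Z=P[...,0],P[...,1],P[...,2]
m=(abs(X-.517)<.115)&(abs(Y-.341)<.1)&(Z>.008)&(Z<.025)&(np.hypot(X-.698,Y-.323)>.05);print('tray',rect(P[m]),m.sum())
go(.57,.117,.227,.676)
E
```

```text
wedge (array([536.6,  88.5]), array([135.7,  37.1]), 38.68) 584
tray (array([519.9, 339.4]), array([169. , 204.3]), 87.52) 465
t 2.75 pos [ 0.5107 -0.0351  0.228 ] rot [-3.139 -0.007  0.688] gap 0.0698 F [2.7 5.6 0.9] q [ 0.08  0.43 -0.09  1.9   0.04  0.81 -0.91]
tool d [ 0.1424 -0.0799  0.001 ] rz 0.012
```

{"method": "apply_moves", "body": {"plan": [[0.05,-0.029,0,0,0,0,0.07],[0.05,-0.029,0,0,0,0,0.07],[0.05,-0.029,0,0,0,0,0.07],[0,0,0.05,0,0,0,0.07],[0,0,0.05,0,0,0,0.07],[0,0,0,0,0,0,0.07],[0,0,0,0,0,0,0.07]]}}

```text
time_s: 3.62
eef_pos: [0.5703, 0.1149, 0.129]
tcp_rot: [3.141, -0.002, 0.676]
ft_force: [0.8, 0.3, 1.5]
finger_gap: 0.742
grasp_force: 0.0
```

Run:
```python
from h import *
im,d=snap('side','side1');Q=wedge(im,d,'side');print('wedge',rect(Q),len(Q))
go(.57,.117,.022,.676)
```

```text
wedge (array([526. ,  82.2]), array([159. ,  45.2]), 40.26) 1120
t 3.67 pos [0.5707 0.1151 0.1296] rot [ 3.14e+00 -3.00e-03  6.76e-01] gap 0.0698 F [0.5 1.3 0. ] q [-0.2   0.65 -0.07  1.81  0.07  0.68 -1.21]
tool d [ 0.0006 -0.002   0.1076] rz 0.0
```

View pics/side1.png

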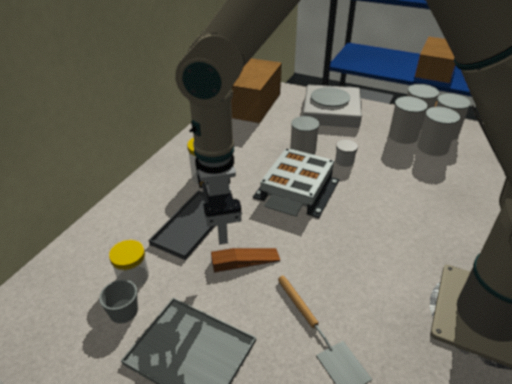

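The gripper at (222,215) is hanging over the wedge's heel, and the wedge at (245,258) has not moved. I'll go down and grip.

{"method": "apply_moves", "body": {"plan": [[0,-0.002,0.05,0,0,0,0.07],[0,0,0.04,0,0,0,0.07],[0,0,0.017,0,0,0,0.07],[0,0,0,0,0,0,0.07],[0,0,0,0,0,0,0.03],[0,0,0,0,0,0,0.03],[0,0,0,0,0,0,0.03],[0,0,0,0,0,0,0.03]], "squeeze": 40}}

```text
time_s: 4.68
eef_pos: [0.5694, 0.1175, 0.0223]
tcp_rot: [3.141, -0.004, 0.677]
ft_force: [-1.2, 1.3, 6.9]
finger_gap: 0.423
grasp_force: 42.6
```

{"method": "apply_moves", "body": {"plan": [[0,0,-0.04,0,0,0,0.03],[0,0,0,0,0,-0.179,0.03],[0,0,0,0,0,-0.179,0.03],[0,0,0,0,0,-0.179,0.03],[0,0,0,0,0,-0.179,0.03],[0,0,0,0,0,-0.178,0.03],[-0.03,-0.025,0,0,0,0,0.03],[-0.0275,-0.025,0,0,0,0,0.03],[0,0,0,0,0,0,0.03],[0,0,0,0,0,0,0.03]]}}

```text
time_s: 5.92
eef_pos: [0.5191, 0.0595, 0.0611]
tcp_rot: [3.139, -0.001, 1.571]
ft_force: [0.3, -0.1, -0.8]
finger_gap: 0.422
grasp_force: 39.9
```

Run:
```python
from h import *
im,d=snap('side','side2')
for c in('side','top'):
    if c=='top':im,d=snap('top','top2')
    P=cloud(c,d);X,Y,Z=P[...,0],P[...,1],P[...,2];R=im[:,:,0].astype(int)
    M=(R>im[:,:,2]*1.6)&(abs(X-.519)<.08)&(abs(Y-.01)<.13)&(Z>.02)&(Z<.09);Q=P[M]
    print(c,rect(Q),M.sum(),Q[:,1].min());
    k=(Q[:,1]<.02);print(np.polyfit(Q[k,1],Q[k,0],1), Q[k,0].mean(), np.percentile(Q[:,2],[2,98]))
go(.519,.06,.022,1.5708)
```

```text
side (array([520.5,  30.5]), array([ 46. , 110.8]), 0.84) 435 -0.025107269098842158
[0.06839831 0.50321397] 0.5034860812682563 [0.04548431 0.07245543]Traceback (most recent call last):
  File "<stdin>", line 7, in <module>
    return umr_minimum(a, axis, None, out, keepdims, initial, where)
ValueError: zero-size array to reduction operation minimum which has no identity
```

View pics/side2.png

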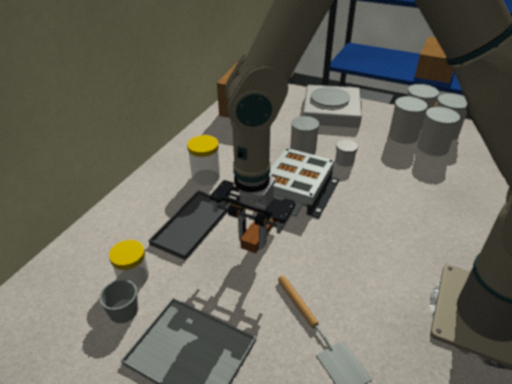

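The wedge is held at (257,235), pointing squarely at the lip. I'll lower it and push it in.

{"method": "apply_moves", "body": {"plan": [[0,0,0.025,0,0,0,0.03],[0,0,0.0135,0,0,0,0.03],[-0.02,0,0,0,0,0,0.03],[-0.02,0,0,0,0,0,0.03],[-0.015,0,0,0,0,0,0.03],[-0.015,0,0,0,0,0,0.03],[-0.012,0,0,0,0,0,0.03],[-0.012,0,0,0,0,0,0.03],[-0.01,0,0,0,0,0,0.03],[0,0,0,0,0,0,0.03],[0,0,0,0,0,0,0.03]], "squeeze": 60}}

```text
time_s: 7.4
eef_pos: [0.5188, -0.0437, 0.0223]
tcp_rot: [3.14, -0.002, 1.572]
ft_force: [1.0, 5.4, 4.5]
finger_gap: 0.421
grasp_force: 63.4
```

Pushing takes 5.4 N, so the plate is rising. I'll carry on to about −0.066.

{"method": "apply_moves", "body": {"plan": [[-0.008,0,0,0,0,0,0.03],[-0.008,0,0,0,0,0,0.03],[-0.004,0,0,0,0,0,0.03],[0,0,0,0,0,0,0.03],[0,0,0,0,0,0,0.03]]}}

```text
time_s: 8.02
eef_pos: [0.5185, -0.0627, 0.0223]
tcp_rot: [3.14, -0.003, 1.573]
ft_force: [-0.0, 7.5, 5.8]
finger_gap: 0.422
grasp_force: 63.9
```

{"method": "apply_moves", "body": {"plan": [[-0.003,0,0,0,0,0,0.03],[-0.002,0,0,0,0,0,0.03],[0,0,0,0,0,0,0.03],[0,0,0,0,0,0,0.03]]}}

```text
time_s: 8.52
eef_pos: [0.5185, -0.0647, 0.0223]
tcp_rot: [3.14, -0.006, 1.575]
ft_force: [-0.9, 11.3, 5.1]
finger_gap: 0.417
grasp_force: 62.5
```

{"method": "apply_moves", "body": {"plan": [[-0.003,0,0,0,0,0,0.03],[-0.002,0,0,0,0,0,0.03],[0,0,0,0,0,0,0.03],[0,0,0,0,0,0,0.03]]}}

```text
time_s: 9.02
eef_pos: [0.5185, -0.0654, 0.0223]
tcp_rot: [3.139, -0.011, 1.578]
ft_force: [-0.9, 21.7, 6.9]
finger_gap: 0.422
grasp_force: 64.3
```

That is a steep rise, to 21.7 N, so the plate is at its stop. I'll let go and lift clear.

{"method": "apply_moves", "body": {"plan": [[0,0,0,0,0,0,0.06],[0,0,0,0,0,0,0.06],[0.006,0,0,0,0,0,0.06],[0,0,-0.05,0,0,0,0.06],[0,0,-0.05,0,0,0,0.06],[0,0,-0.05,0,0,0,0.06],[0.06,0,-0.02,0,0,0,0.06],[0.06,0,0,0,0,0,0.045],[0.06,0,0,0,0,0,0.045],[0,0,0,0,0,0,0.045],[0,0,0,0,0,0,0.045]]}}

```text
time_s: 10.4
eef_pos: [0.5169, 0.1086, 0.1909]
tcp_rot: [-3.139, 0.003, 1.57]
ft_force: [0.0, 0.0, -0.1]
finger_gap: 0.48
grasp_force: 0.0
```

Run:
```python
from h import *
im,d=snap('top','top3');P=cloud('top',d);X,Y,Z=P[...,0],P[...,1],P[...,2]
im2,d2=snap('side','side3')
for nm,x,y in(('bar1',.552,-.284),('bar3',.552,-.224),('bar5',.552,-.164),('bar2',.487,-.224),('bar0',.487,-.284),('bar4',.487,-.164)):
    m=(abs(X-x)<.033)&(abs(Y-y)<.027)&(Z>.0715)&(Z<.09); print(nm,m.sum(),np.nanmedian(Z[m]) if m.any() else 0,np.nanmean(P[m],0).round(4)[:2] if m.any() else'')
R=im[:,:,0].astype(int);M=(R>im[:,:,2]*1.6)&(abs(X-.519)<.06)&(abs(Y+.06)<.05)&(Z>.01)&(Z<.05);print('wedge',rect(P[M]),M.sum())
Y0=.0
m=(abs(X-.519)<.06)&(abs(Y+.117)<.013);print('lip top z',np.nanpercentile(Z[m],[10,50,90]))
go(.552,-.164,.09,0)
big=np.hstack([cv2.resize(im[150:280,180:400],(520,307)),cv2.resize(im2[130:230,200:370],(520,306))[:307] if 0 else np.zeros((307,1,3),np.uint8)])
cv2.imwrite('pics/c3.png',cv2.resize(im2[120:280,180:380],(800,640))[:600,:,::-1])
```

```text
bar1 253 0.07873500103776593 [ 0.551 -0.283]
bar3 252 0.0786952098501657 [ 0.5509 -0.2233]
bar5 249 0.07896467758901973 [ 0.5506 -0.1636]
bar2 266 0.07884298818631597 [ 0.486  -0.2232]
bar0 0 0 
bar4 0 0 
wedge (array([519.8, -69.1]), array([38.8, 54.2]), 0.66) 322
lip top z [-0.00012828  0.0363439   0.03871305]
t 10.5 pos [0.5174 0.1077 0.1911] rot [-3.140e+00  2.000e-03  1.568e+00] gap 0.0451 F [ 0.2 -0.2 -0.8] q [ 0.05  0.54 -0.46  1.89  0.33  0.8  -0.59]
tool d [-0.2716  0.0355  0.1011] rz 1.568
```

View pics/c3.png

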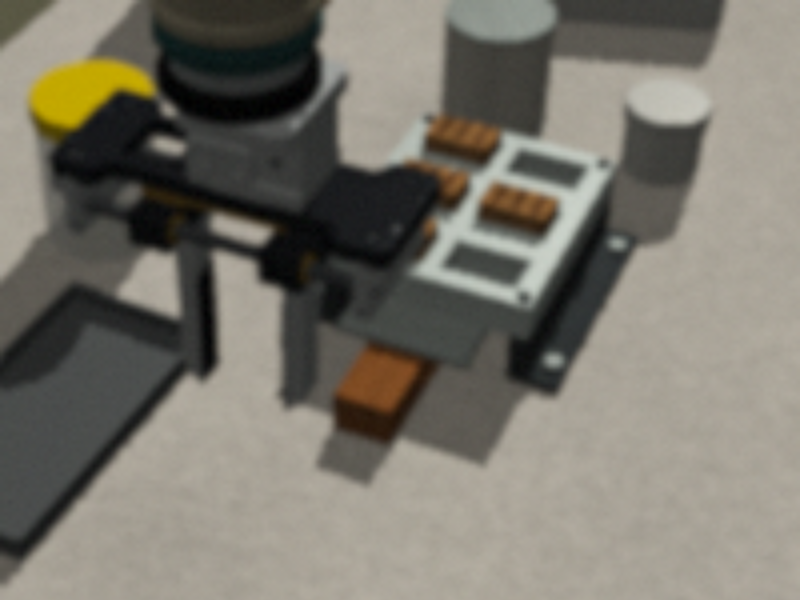

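The wedge is jammed under the lip and all four bars stand proud, with tops at 79 mm. Next I'll check the fingertip overhang and move over bar5.

{"method": "apply_moves", "body": {"plan": [[0,0,0,0,0,0.175,0.045],[0,0,0,0,0,0.175,0.045],[0,0,0,0,0,0.175,0.045],[0,0,0,0,0,0.175,0.045],[0,0,0,0,0,0.175,0.045],[0,0,0,0,0,0.175,0.045],[0,0,0,0,0,0.175,0.045],[0,0,0,0,0,0.175,0.045],[0,0,0,0,0,0.17,0.045],[0,0,0,0,0,0,0.045]]}}

```text
time_s: 11.75
eef_pos: [0.5178, 0.1084, 0.1916]
tcp_rot: [3.14, 0.001, -0.0]
ft_force: [1.0, -0.4, -0.5]
finger_gap: 0.475
grasp_force: 0.0
```

Run:
```python
import cell;print([n for n in dir(cell) if not n.startswith('_')])
print(getattr(cell,'finger_overhang',None))
from h import *
go(.551,-.164,.19,0)
```

```text
['MotionError', 'boxes_of', 'camera_model', 'finger_overhang', 'finish_job', 'grab_frame', 'landmark_of', 'read_state']
0.022
t 11.75 pos [0.5178 0.1084 0.1916] rot [ 3.14e+00  1.00e-03 -0.00e+00] gap 0.0447 F [ 1.  -0.4 -0.5] q [-0.25  0.5  -0.02  1.89  0.01  0.75 -1.85]
tool d [0.0333 0.2724 0.0016] rz -0.0
```

{"method": "apply_moves", "body": {"plan": [[0.007,0.054,0,0,0,0,0.045],[0.007,0.054,0,0,0,0,0.045],[0.007,0.054,0,0,0,0,0.045],[0.007,0.054,0,0,0,0,0.045],[0.005,0.056,0.02,0,0,0,0.045],[0,0,0.03,0,0,0,0.045],[0,0,0.03,0,0,0,0.045],[0,0,0,0,0,0,0.045],[0,0,0,0,0,0,0.045]], "squeeze": 15}}

```text
time_s: 12.88
eef_pos: [0.5514, -0.1622, 0.1126]
tcp_rot: [3.141, -0.001, 0.001]
ft_force: [1.0, 0.5, 0.0]
finger_gap: 0.48
grasp_force: 0.0
```

Run:
```python
from h import *
go(.551,-.164,.090,0)
```

```text
t 12.88 pos [ 0.5514 -0.1622  0.1126] rot [ 3.141e+00 -1.000e-03  1.000e-03] gap 0.0451 F [1.  0.5 0. ] q [ 0.25  0.67 -0.02  1.84  0.02  0.63 -1.35]
tool d [-0.0005  0.0018  0.0226] rz 0.001
```

{"method": "apply_moves", "body": {"plan": [[0,0.002,0.015,0,0,0,0.045],[0,0,0.0075,0,0,0,0.045],[0,0,0,0,0,0,0.045],[0,0,0,0,0,0,0.02],[0,0,0,0,0,0,0.02],[0,0,0,0,0,0,0.02],[0,0,0,0,0,0,0.02],[0,0,-0.03,0,0,0,0.02],[0,0,-0.03,0,0,0,0.02],[0,0,-0.03,0,0,0,0.02],[0,0,0,0,0,0,0.02]]}}

```text
time_s: 14.25
eef_pos: [0.5526, -0.1641, 0.1813]
tcp_rot: [3.14, -0.005, 0.001]
ft_force: [0.1, -0.3, -1.1]
finger_gap: 0.314
grasp_force: 15.0
```

{"method": "apply_moves", "body": {"plan": [[0.002,-0.058,0,0,0,0,0.02],[0.002,-0.058,0,0,0,0,0.02],[0.002,-0.058,0,0,0,0,0.02],[0.002,-0.058,0,0,0,0,0.02],[0.002,-0.058,0,0,0,0,0.02],[0.002,-0.058,0,0,0,0,0.02],[0.002,-0.058,0,0,0,0,0.02],[0.003,-0.059,0,0,0,0,0.02],[0,0,0.04,0,0,0,0.02],[0,0,0.04,0,0,0,0.02],[0,0,0,0,0,0,0.02],[0,0,0,0,0,0,0.02]]}}

```text
time_s: 15.75
eef_pos: [0.5682, 0.3013, 0.0997]
tcp_rot: [-3.141, -0.001, 0.0]
ft_force: [-0.1, -0.5, 0.6]
finger_gap: 0.318
grasp_force: 15.0
```

Run:
```python
from h import *
go(.57,.301,.041,0)
im2,d2=snap('side','side4')
```

```text
t 15.75 pos [0.5682 0.3013 0.0997] rot [-3.141e+00 -1.000e-03  0.000e+00] gap 0.0299 F [-0.1 -0.5  0.6] q [-0.53  0.77  0.    1.65 -0.    0.73 -2.1 ]
tool d [0.0018 0.0003 0.0587] rz 0.0
```

View pics/side4.png

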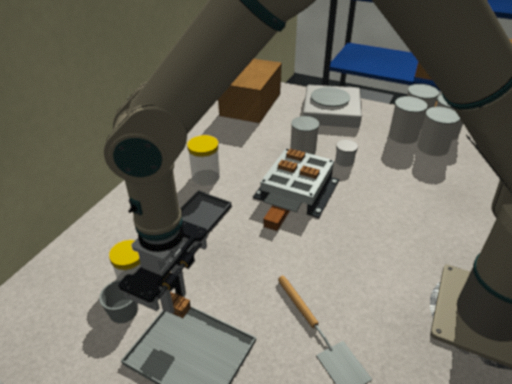

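The bar is held over the tray at (181,303). I'll lower it and let go.

{"method": "apply_moves", "body": {"plan": [[0.002,0,0.03,0,0,0,0.02],[0,0,0.02,0,0,0,0.02],[0,0,0.008,0,0,0,0.02],[0,0,0,0,0,0,0.02],[0,0,0,0,0,0,0.045],[0,0,0,0,0,0,0.045],[0,0,-0.05,0,0,0,0.045],[0,0,-0.05,0,0,0,0.045],[0,0,-0.04,0,0,0,0.045],[0,0,0,0,0,0,0.045]]}}

```text
time_s: 17.05
eef_pos: [0.5721, 0.3026, 0.1857]
tcp_rot: [-3.137, -0.007, 0.001]
ft_force: [0.7, 0.6, -0.7]
finger_gap: 0.48
grasp_force: 0.0
```

```bash
cat >> h.py <<'E'
def bars(cam='top'):
    im,d=grab_frame(cam);P=cloud(cam,d);X,Y,Z=P[...,0],P[...,1],P[...,2]
    M=((im[:,:,0].astype(int)>im[:,:,2]*1.35)&(abs(X-.519)<.11)&(abs(Y-.339)<.09)&(Z>.015)&(Z<.05)).astype(np.uint8)
    n,l,st,_=cv2.connectedComponentsWithStats(M)
    for i in range(1,n):
        if st[i,4]>25: Q=P[l==i];print('bar',rect(Q),np.median(Q[:,2]).round(4),st[i,4])
E
python3 - <<'E'
from h import *
go(.551,-.224,.18,0); bars(); bars('side')
E
```

```text
t 17.05 pos [0.5721 0.3026 0.1857] rot [-3.137e+00 -7.000e-03  1.000e-03] gap 0.0452 F [ 0.7  0.6 -0.7] q [-0.53  0.66  0.    1.58 -0.    0.89 -2.1 ]
tool d [-0.0214  0.5266  0.0057] rz 0.001
bar (array([569.5, 300.1]), array([48.3, 31.8]), 0.31) 0.0281 250
bar (array([566.2, 302.6]), array([31. , 50.2]), 89.47) 0.0291 404
```

{"method": "apply_moves", "body": {"plan": [[-0.002,0.058,0,0,0,0,0.045],[-0.002,0.058,0,0,0,0,0.045],[-0.002,0.058,0,0,0,0,0.045],[-0.002,0.058,0,0,0,0,0.045],[-0.002,0.058,0,0,0,0,0.045],[-0.002,0.058,0,0,0,0,0.045],[-0.002,0.058,0,0,0,0,0.045],[-0.002,0.058,0,0,0,0,0.045],[-0.003,0.061,0,0,0,0,0.045],[0,0,0.035,0,0,0,0.045],[0,0,0.035,0,0,0,0.045],[0,0,0,0,0,0,0.045]]}}

```text
time_s: 18.65
eef_pos: [0.5479, -0.2226, 0.1076]
tcp_rot: [-3.139, 0.008, 0.001]
ft_force: [-0.8, 0.6, 0.3]
finger_gap: 0.483
grasp_force: 0.0
```

Run:
```python
from h import *
go(.551,-.2235,.090,0)
```

```text
t 18.65 pos [ 0.5479 -0.2226  0.1076] rot [-3.139e+00  8.000e-03  1.000e-03] gap 0.0454 F [-0.8  0.6  0.3] q [ 0.35  0.7  -0.03  1.78  0.03  0.67 -1.26]
tool d [0.0031 0.0009 0.0176] rz 0.001
```

{"method": "apply_moves", "body": {"plan": [[0,0,0.012,0,0,0,0.045],[0,0,0.0085,0,0,0,0.045],[0,0,0,0,0,0,0.045],[0,0,0,0,0,0,0.02],[0,0,0,0,0,0,0.02],[0,0,0,0,0,0,0.02],[0,0,0,0,0,0,0.02],[0,0,-0.03,0,0,0,0.02],[0,0,-0.03,0,0,0,0.02],[0,0,-0.03,0,0,0,0.02],[0,0,0,0,0,0,0.02],[0,0,0,0,0,0,0.02]]}}

```text
time_s: 20.15
eef_pos: [0.5503, -0.2235, 0.1798]
tcp_rot: [-3.141, 0.001, 0.001]
ft_force: [-0.6, -0.3, -1.2]
finger_gap: 0.318
grasp_force: 15.0
```

{"method": "apply_moves", "body": {"plan": [[0.002,-0.06,0,0,0,0,0.02],[0.002,-0.06,0,0,0,0,0.02],[0.002,-0.06,0,0,0,0,0.02],[0.002,-0.06,0,0,0,0,0.02],[0.002,-0.06,0,0,0,0,0.02],[0.002,-0.06,0,0,0,0,0.02],[0.002,-0.06,0,0,0,0,0.02],[0.002,-0.06,0,0,0,0,0.02],[0.002,-0.06,0,0,0,0,0.02],[0.002,-0.06,0,0,0,0,0.02],[0,0,0.04,0,0,0,0.02],[0,0,0.04,0,0,0,0.02]]}}

```text
time_s: 21.65
eef_pos: [0.5693, 0.377, 0.0978]
tcp_rot: [3.14, 0.002, 0.003]
ft_force: [1.0, -0.4, -0.4]
finger_gap: 0.315
grasp_force: 15.0
```

{"method": "apply_moves", "body": {"plan": [[0,0,0,0,0,0,0.02],[0,0,0.03,0,0,0,0.02],[0,0,0.018,0,0,0,0.02],[0,0,0,0,0,0,0.02],[0,0,0,0,0,0,0.02]]}}

```text
time_s: 22.28
eef_pos: [0.5714, 0.3767, 0.0539]
tcp_rot: [-3.141, -0.001, 0.001]
ft_force: [0.2, 0.6, 0.1]
finger_gap: 0.321
grasp_force: 15.0
```

{"method": "apply_moves", "body": {"plan": [[0,0,0.0115,0,0,0,0.02],[0,0,0,0,0,0,0.02],[0,0,0,0,0,0,0.045],[0,0,0,0,0,0,0.045],[0,0,-0.05,0,0,0,0.045],[0,0,-0.05,0,0,0,0.045],[0,0,-0.04,0,0,0,0.045],[0,0,0,0,0,0,0.045],[0,0,0,0,0,0,0.045]]}}

```text
time_s: 23.4
eef_pos: [0.57, 0.3759, 0.1806]
tcp_rot: [3.141, 0.001, 0.001]
ft_force: [-1.3, -0.6, 0.3]
finger_gap: 0.477
grasp_force: 0.0
```

Run:
```python
from h import *
go(.551,-.2835,.18,0); bars()
```

```text
t 23.4 pos [0.57   0.3759 0.1806] rot [3.141e+00 1.000e-03 1.000e-03] gap 0.0449 F [-1.3 -0.6  0.3] q [-0.63  0.72  0.01  1.46 -0.01  0.96 -2.19]
tool d [-1.950e-02  6.594e-01  6.000e-04] rz 0.001
bar (array([569.1, 299.5]), array([48.7, 31. ]), 2.7) 0.0283 252
bar (array([569.9, 374.6]), array([48.7, 30. ]), 0.52) 0.0283 263
```

{"method": "apply_moves", "body": {"plan": [[-0.002,0.06,0,0,0,0,0.045],[-0.002,0.06,0,0,0,0,0.045],[-0.002,0.06,0,0,0,0,0.045],[-0.002,0.06,0,0,0,0,0.045],[-0.002,0.06,0,0,0,0,0.045],[-0.002,0.06,0,0,0,0,0.045],[-0.002,0.06,0,0,0,0,0.045],[-0.002,0.06,0,0,0,0,0.045],[-0.002,0.06,0,0,0,0,0.045],[-0.001,0.06,0,0,0,0,0.045],[0,0.06,0,0,0,0,0.045],[0,0,0.03,0,0,0,0.045]]}}

```text
time_s: 24.95
eef_pos: [0.551, -0.2917, 0.151]
tcp_rot: [3.136, -0.002, -0.009]
ft_force: [0.9, 1.0, -1.1]
finger_gap: 0.482
grasp_force: 0.0
```

{"method": "apply_moves", "body": {"plan": [[0,0,0.03,0,0,0,0.045],[0,0,0.01,0,0,0,0.045],[0,0,0,0,0,0,0.045],[0,0,0,0,0,0,0.045]]}}

```text
time_s: 25.45
eef_pos: [0.5528, -0.2837, 0.1121]
tcp_rot: [3.141, -0.001, 0.001]
ft_force: [0.1, -0.9, 0.8]
finger_gap: 0.479
grasp_force: 0.0
```

Run:
```python
from h import *
go(.551,-.2835,.090,0)
```

```text
t 25.45 pos [ 0.5528 -0.2837  0.1121] rot [ 3.141e+00 -1.000e-03  1.000e-03] gap 0.045 F [ 0.1 -0.9  0.8] q [ 0.45  0.72 -0.03  1.7   0.03  0.71 -1.17]
tool d [-0.0018 -0.0002  0.0221] rz 0.001
```

{"method": "apply_moves", "body": {"plan": [[-0.001,0,0.012,0,0,0,0.045],[0,0,0.009,0,0,0,0.045],[0,0,0,0,0,0,0.045],[0,0,0,0,0,0,0.02],[0,0,0,0,0,0,0.02],[0,0,0,0,0,0,0.02],[0,0,0,0,0,0,0.02],[0,0,-0.03,0,0,0,0.02],[0,0,-0.03,0,0,0,0.02],[0,0,-0.03,0,0,0,0.02],[0,0,0,0,0,0,0.02],[0,0,0,0,0,0,0.02]]}}

```text
time_s: 26.95
eef_pos: [0.5505, -0.2833, 0.1794]
tcp_rot: [-3.141, 0.001, 0.001]
ft_force: [0.0, -0.1, -0.6]
finger_gap: 0.315
grasp_force: 15.0
```

{"method": "apply_moves", "body": {"plan": [[-0.008,-0.0585,0,0,0,0,0.02],[-0.008,-0.0585,0,0,0,0,0.02],[-0.008,-0.0585,0,0,0,0,0.02],[-0.008,-0.0585,0,0,0,0,0.02],[-0.008,-0.0585,0,0,0,0,0.02],[-0.008,-0.0585,0,0,0,0,0.02],[-0.008,-0.0585,0,0,0,0,0.02],[-0.008,-0.0585,0,0,0,0,0.02],[-0.008,-0.0585,0,0,0,0,0.02],[-0.008,-0.0585,0,0,0,0,0.02],[0,0,0.04,0,0,0,0.02],[0,0,0.04,0,0,0,0.02]]}}

```text
time_s: 28.45
eef_pos: [0.4695, 0.302, 0.0981]
tcp_rot: [3.141, 0.001, 0.003]
ft_force: [1.2, 0.4, -0.8]
finger_gap: 0.32
grasp_force: 15.0
```

{"method": "apply_moves", "body": {"plan": [[0,0,0,0,0,0,0.02],[0,0,0.03,0,0,0,0.02],[0,0,0.018,0,0,0,0.02],[0,0,0,0,0,0,0.02],[0,0,0,0,0,0,0.02]]}}

```text
time_s: 29.08
eef_pos: [0.4713, 0.3016, 0.0532]
tcp_rot: [-3.141, -0.001, 0.001]
ft_force: [-0.1, -0.1, 0.4]
finger_gap: 0.317
grasp_force: 15.0
```

{"method": "apply_moves", "body": {"plan": [[0,0,0.0115,0,0,0,0.02],[0,0,0,0,0,0,0.02],[0,0,0,0,0,0,0.045],[0,0,0,0,0,0,0.045],[0,0,-0.05,0,0,0,0.045],[0,0,-0.05,0,0,0,0.045],[0,0,-0.04,0,0,0,0.045],[0,0,0,0,0,0,0.045],[0,0,0,0,0,0,0.045]]}}

```text
time_s: 30.2
eef_pos: [0.4701, 0.3009, 0.1803]
tcp_rot: [3.141, 0.001, 0.001]
ft_force: [-0.6, -0.1, 0.1]
finger_gap: 0.479
grasp_force: 0.0
```

Run:
```python
from h import *
go(.486,-.2235,.18,0); bars()
```

```text
t 30.2 pos [0.4701 0.3009 0.1803] rot [3.141e+00 1.000e-03 1.000e-03] gap 0.045 F [-0.6 -0.1  0.1] q [-0.62  0.56 -0.    1.83  0.    0.76 -2.19]
tool d [1.550e-02 5.244e-01 3.000e-04] rz 0.001
bar (array([568.9, 299.9]), array([48.2, 30.6]), 0.74) 0.0285 225
bar (array([570.5, 374.6]), array([31.5, 46.4]), 88.91) 0.0284 234
bar (array([470.3, 298.3]), array([28.8, 48.8]), 87.73) 0.0279 154
```

{"method": "apply_moves", "body": {"plan": [[0.002,0.058,0,0,0,0,0.045],[0.002,0.058,0,0,0,0,0.045],[0.002,0.058,0,0,0,0,0.045],[0.002,0.058,0,0,0,0,0.045],[0.002,0.058,0,0,0,0,0.045],[0.002,0.058,0,0,0,0,0.045],[0.002,0.058,0,0,0,0,0.045],[0.001,0.058,0,0,0,0,0.045],[0,0.06,0,0,0,0,0.045],[0,0,0.035,0,0,0,0.045],[0,0,0.035,0,0,0,0.045],[0,0,0,0,0,0,0.045]]}}

```text
time_s: 31.75
eef_pos: [0.4832, -0.2217, 0.1075]
tcp_rot: [-3.138, 0.008, 0.001]
ft_force: [-0.6, 0.7, 0.8]
finger_gap: 0.48
grasp_force: 0.0
```

{"method": "apply_moves", "body": {"plan": [[0,0,0,0,0,0,0.045],[0,0,0,0,0,0,0.045]]}}

```text
time_s: 32.0
eef_pos: [0.487, -0.2228, 0.1119]
tcp_rot: [3.141, -0.002, 0.001]
ft_force: [-0.3, -0.1, 0.3]
finger_gap: 0.48
grasp_force: 0.0
```

Run:
```python
from h import *
go(.486,-.2235,.090,0)
```

```text
t 32.0 pos [ 0.487  -0.2228  0.1119] rot [ 3.141e+00 -2.000e-03  1.000e-03] gap 0.0451 F [-0.3 -0.1  0.3] q [ 0.39  0.63 -0.02  1.95  0.02  0.56 -1.22]
tool d [-0.001   0.0007  0.0219] rz 0.001
```

{"method": "apply_moves", "body": {"plan": [[0,0,0.012,0,0,0,0.045],[0,0,0.009,0,0,0,0.045],[0,0,0,0,0,0,0.045],[0,0,0,0,0,0,0.02],[0,0,0,0,0,0,0.02],[0,0,0,0,0,0,0.02],[0,0,0,0,0,0,0.02],[0,0,-0.03,0,0,0,0.02],[0,0,-0.03,0,0,0,0.02],[0,0,-0.03,0,0,0,0.02],[0,0,0,0,0,0,0.02],[0,0,0,0,0,0,0.02]]}}

```text
time_s: 33.5
eef_pos: [0.4856, -0.2225, 0.1791]
tcp_rot: [-3.141, 0.001, 0.001]
ft_force: [-0.2, 0.4, -0.4]
finger_gap: 0.315
grasp_force: 15.0
```

{"method": "apply_moves", "body": {"plan": [[-0.0015,-0.06,0,0,0,0,0.02],[-0.0015,-0.06,0,0,0,0,0.02],[-0.0015,-0.06,0,0,0,0,0.02],[-0.0015,-0.06,0,0,0,0,0.02],[-0.0015,-0.06,0,0,0,0,0.02],[-0.0015,-0.06,0,0,0,0,0.02],[-0.0015,-0.06,0,0,0,0,0.02],[-0.0015,-0.06,0,0,0,0,0.02],[-0.0015,-0.06,0,0,0,0,0.02],[-0.0015,-0.06,0,0,0,0,0.02],[0,0,0.04,0,0,0,0.02],[0,0,0.04,0,0,0,0.02]]}}

```text
time_s: 35.0
eef_pos: [0.4695, 0.3779, 0.0973]
tcp_rot: [3.141, 0.001, 0.003]
ft_force: [0.4, 0.1, -0.6]
finger_gap: 0.316
grasp_force: 15.0
```

{"method": "apply_moves", "body": {"plan": [[0,0,0,0,0,0,0.02],[0,0,0.03,0,0,0,0.02],[0,0,0.018,0,0,0,0.02],[0,0,0,0,0,0,0.02],[0,0,0,0,0,0,0.02]]}}

```text
time_s: 35.62
eef_pos: [0.4713, 0.3777, 0.0528]
tcp_rot: [-3.141, -0.001, 0.001]
ft_force: [0.3, -0.1, -0.1]
finger_gap: 0.319
grasp_force: 15.0
```

{"method": "apply_moves", "body": {"plan": [[0,0,0.0115,0,0,0,0.02],[0,0,0,0,0,0,0.02],[0,0,0,0,0,0,0.045],[0,0,0,0,0,0,0.045],[0,0,-0.05,0,0,0,0.045],[0,0,-0.05,0,0,0,0.045],[0,0,-0.05,0,0,0,0.06],[0,0,0,0,0,0,0.06],[0,0,0,0,0,0,0.06]]}}

```text
time_s: 36.75
eef_pos: [0.4701, 0.3769, 0.1899]
tcp_rot: [3.141, 0.001, 0.001]
ft_force: [0.5, 0.7, -0.6]
finger_gap: 0.642
grasp_force: 0.0
```

Run:
```python
from h import *
go(.519,-.066,.19,1.5708); bars()
im,d=snap('top','top9');im2,d2=snap('side','side9')
for c,a,b in(('top',im,d),('side',im2,d2)):
    Q=wedge(a,b,c,(.519,-.06),.06);print(c,rect(Q),len(Q))
P=cloud('top',d);X,Y,Z=P[...,0],P[...,1],P[...,2];m=(abs(X-.519)<.04)&(abs(Y+.117)<.01);print('lip',np.nanmedian(Z[m]))
cv2.imwrite('pics/t9.png',im[100:300,40:400,::-1].repeat(2,0).repeat(2,1))
```

```text
t 36.75 pos [0.4701 0.3769 0.1899] rot [3.141e+00 1.000e-03 1.000e-03] gap 0.0603 F [ 0.5  0.7 -0.6] q [-0.72  0.6   0.    1.7  -0.    0.85 -2.29]
tool d [ 4.850e-02  4.429e-01 -1.000e-04] rz -1.57
bar (array([569.5, 300.3]), array([49.1, 31.1]), 1.11) 0.0281 250
bar (array([569.7, 374.8]), array([48.3, 30.8]), 0.81) 0.028 261
bar (array([470.4, 300.1]), array([31.3, 48.5]), 89.17) 0.0283 265
bar (array([470.3, 375.3]), array([30.7, 48.9]), 89.27) 0.0283 276
top (array([519.8, -69. ]), array([38.7, 54.2]), 0.02) 316
side (array([517. , -73.1]), array([41.7, 70.5]), 1.1) 387
lip 0.03693656065943959
```

View pics/t9.png

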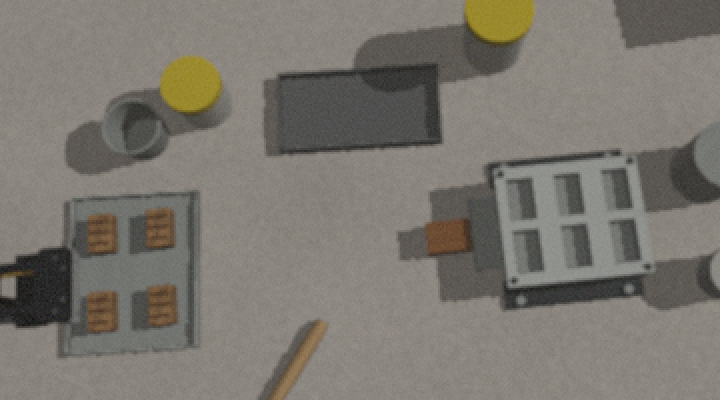

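All four bars lie separately in the tray at about (101–160, 230–310) in the crop, the mould is empty, and the wedge is still jammed at (448,237). Now I'll go for the wedge.

{"method": "apply_moves", "body": {"plan": [[0.006,0.0555,0,0,0,0,0.06],[0.006,0.0555,0,0,0,0,0.06],[0.006,0.0555,0,0,0,0,0.06],[0.006,0.0555,0,0,0,0,0.06],[0.006,0.0555,0,0,0,0,0.06],[0.006,0.0555,0,0,0,0,0.06],[0.006,0.0555,0,0,0,0,0.06],[0.006,0.0545,0,0,0,0,0.06]]}}

```text
time_s: 37.9
eef_pos: [0.5184, -0.0675, 0.1892]
tcp_rot: [-3.141, 0.002, 0.001]
ft_force: [0.6, 0.7, 0.2]
finger_gap: 0.641
grasp_force: 0.0
```

{"method": "apply_moves", "body": {"plan": [[0,0,0,0,0,-0.175,0.06],[0,0,0,0,0,-0.175,0.06],[0,0,0,0,0,-0.175,0.06],[0,0,0,0,0,-0.175,0.06],[0,0,0,0,0,-0.175,0.06],[0,0,0,0,0,-0.175,0.06],[0,0,0,0,0,-0.175,0.06],[0,0,0,0,0,-0.175,0.06],[0,0,0,0,0,-0.17,0.06],[0,0,0.06,0,0,0,0.06],[0,0,0.06,0,0,0,0.06],[0,0,0,0,0,0,0.06]]}}

```text
time_s: 39.4
eef_pos: [0.5145, -0.0654, 0.0658]
tcp_rot: [-3.13, -0.001, 1.571]
ft_force: [-0.2, -0.5, 0.6]
finger_gap: 0.639
grasp_force: 0.0
```

{"method": "apply_moves", "body": {"plan": [[0,0,0,0,0,0,0.06],[0,0,0,0,0,0,0.06]]}}

```text
time_s: 39.65
eef_pos: [0.5208, -0.0657, 0.0726]
tcp_rot: [3.137, 0.0, 1.571]
ft_force: [-0.2, 0.3, 0.5]
finger_gap: 0.637
grasp_force: 0.0
```

Run:
```python
from h import *
go(.519,-.065,.0245,1.5708)
```

```text
t 39.65 pos [ 0.5208 -0.0657  0.0726] rot [3.137 0.    1.571] gap 0.0598 F [-0.2  0.3  0.5] q [ 0.3   0.71 -0.34  1.99  0.46  0.51 -0.37]
tool d [ 0.0007 -0.0018  0.0481] rz -0.0
```

{"method": "apply_moves", "body": {"plan": [[0,0,0.03,0,0,0,0.06],[0,0,0.015,0,0,0,0.06],[0,0,0,0,0,0,0.06],[0,0,0,0,0,0,0.03],[0,0,0,0,0,0,0.03],[0,0,0,0,0,0,0.03],[0,0,0,0,0,0,0.03]], "squeeze": 50}}

```text
time_s: 40.52
eef_pos: [0.5186, -0.0657, 0.0259]
tcp_rot: [-3.141, 0.0, 1.571]
ft_force: [-2.1, 0.4, 7.4]
finger_gap: 0.421
grasp_force: 50.0
```

{"method": "apply_moves", "body": {"plan": [[0.008,0,0,0,0,0,0.03],[0.012,0,0,0,0,0,0.03],[0.015,0,0,0,0,0,0.03],[0.02,0,0,0,0,0,0.03],[0.025,0,0,0,0,0,0.03],[0.025,0,0,0,0,0,0.03],[0.025,0,0,0,0,0,0.03],[0,0,0,0,0,0,0.03],[0,0,0,0,0,0,0.03]]}}

```text
time_s: 41.65
eef_pos: [0.5198, 0.067, 0.0259]
tcp_rot: [3.139, -0.003, 1.573]
ft_force: [-0.8, 4.7, 7.2]
finger_gap: 0.423
grasp_force: 50.0
```

{"method": "apply_moves", "body": {"plan": [[0,0,-0.03,0,0,0,0.03],[0,0,-0.04,0,0,0,0.03],[0,0,0,0,0,0,0.03],[0,0,0,0,0,0,0.03]]}}

```text
time_s: 42.15
eef_pos: [0.5183, 0.0638, 0.0945]
tcp_rot: [-3.14, 0.0, 1.57]
ft_force: [-0.8, -0.3, -0.9]
finger_gap: 0.42
grasp_force: 50.0
```

Run:
```python
from h import *
go(.709,.031+.055,.0955,1.5708-.0375)
im,d=snap('side','side10');P=cloud('side',d);X,Y,Z=P[...,0],P[...,1],P[...,2];m=(abs(X-.519)<.04)&(abs(Y+.117)<.01);print('lip',np.nanmedian(Z[m]))
```

```text
t 42.15 pos [0.5183 0.0638 0.0945] rot [-3.14  0.    1.57] gap 0.0395 F [-0.8 -0.3 -0.9] q [ 0.05  0.67 -0.33  1.98  0.39  0.56 -0.56]
tool d [ 0.0223  0.1907 -0.001 ] rz 0.037
lip 0.022501872846282335
```

View pics/side10.png

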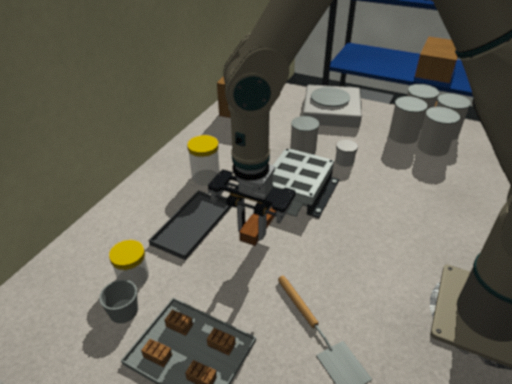

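The wedge is held at (255,228), and the lip top reads 22.5 mm, so the plate is home. I'll carry the wedge to the caddy.

{"method": "apply_moves", "body": {"plan": [[0.0055,0.0477,0,0,0,0,0.03],[0.0055,0.0477,0,0,0,0,0.03],[0.0055,0.0477,0,0,0,0,0.03],[0.0055,0.0477,0,0,0,0,0.03],[0,0,0,0,0,0.037,0.03],[0,0,0.03,0,0,0,0.03],[0,0,0,0,0,0,0.03],[0,0,0,0,0,0,0.03],[0,0,0,0,0,0,0.03]]}}

```text
time_s: 43.32
eef_pos: [0.7102, 0.0865, 0.0664]
tcp_rot: [3.14, -0.0, 1.534]
ft_force: [-1.4, -0.9, -1.1]
finger_gap: 0.42
grasp_force: 50.0
```

Run:
```python
from h import *
go(.709,.031+.055,.031,1.5708-.0375)
im,d=snap('side','side11')
```

```text
t 43.33 pos [0.7102 0.0865 0.0664] rot [ 3.14  -0.     1.534] gap 0.0395 F [-1.4 -0.9 -1.1] q [ 0.02  0.92 -0.34  1.43  0.36  0.86 -0.47]
tool d [-0.0005 -0.0012  0.0354] rz 0.0
```

View pics/side11.png

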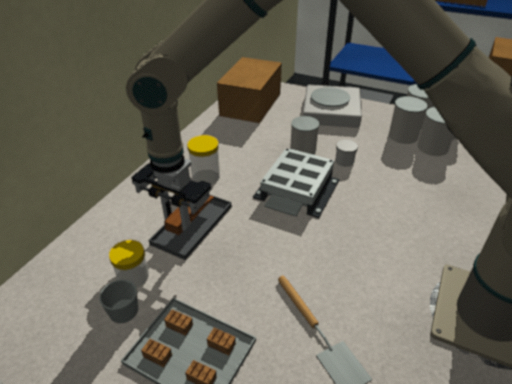

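The wedge is over the caddy, in line with it, at (185,215). I'll lower it, let go and rise.

{"method": "apply_moves", "body": {"plan": [[0,0,0.02,0,0,0,0.03],[0,0,0.0145,0,0,0,0.03],[0,0,0,0,0,0,0.03],[0,0,0,0,0,0,0.06],[0,0,0,0,0,0,0.06],[0,0,-0.03,0,0,0,0.06],[0,0,-0.05,0,0,0,0.06],[0,0,-0.06,0,0,0,0.06],[-0.05,-0.03,-0.02,0,0,0,0.06],[0,-0.06,0,0,0,0,0.06],[0,-0.06,0,0,0,0,0.06],[0,0,0,0,0,0,0.06]]}}

```text
time_s: 44.88
eef_pos: [0.5514, 0.0414, 0.1903]
tcp_rot: [-3.135, 0.003, 1.536]
ft_force: [1.0, 0.2, 0.7]
finger_gap: 0.637
grasp_force: 0.0
```

{"method": "apply_moves", "body": {"plan": [[0,-0.03,0,0,0,0,0.06],[0,0,0,0,0,0,0.06],[0,0,0,0,0,0,0.06],[0,0,0,0,0,0,0.06]]}}

```text
time_s: 45.38
eef_pos: [0.5295, 0.0431, 0.1908]
tcp_rot: [3.14, -0.001, 1.533]
ft_force: [0.1, -0.1, 0.7]
finger_gap: 0.639
grasp_force: 0.0
```

Run:
```python
from h import *
bars()
im,d=snap('top','top12');im2,d2=snap('side','side12')
for c,a,b in(('top',im,d),('side',im2,d2)):
    try: Q=wedge(a,b,c,(.709,.03),.12);print(c,rect(Q),len(Q),Q[:,2].max())
    except Exception as e: print(c,e)
P=cloud('top',d);X,Y,Z=P[...,0],P[...,1],P[...,2];m=(abs(X-.519)<.04)&(abs(Y+.117)<.01);print('lip',np.nanmedian(Z[m]))
go(0,0,0)
```

```text
bar (array([569.3, 299.8]), array([47.8, 31.6]), 1.06) 0.0283 249
bar (array([569.3, 375.2]), array([30.7, 47.1]), 89.86) 0.0283 253
bar (array([470.2, 300.3]), array([48.1, 30.8]), 0.34) 0.0282 260
bar (array([470.3, 375.4]), array([31.4, 48.5]), 89.91) 0.0285 266
top (array([707. , -11.4]), array([72.4, 40.3]), 89.33) 371 0.027774368830213468
side (array([715.1,  29. ]), array([167.8,  63.5]), 87.49) 898 0.0382262621273665
lip 0.022117401670261244
t 45.52 pos [0.5286 0.0431 0.1906] rot [ 3.141 -0.     1.534] gap 0.0599 F [ 0.1  0.4 -0.1] q [ 0.15  0.53 -0.41  1.88  0.29  0.78 -0.46]
tool d [-0.0627 -0.5267  0.1906] rz None
```

View pics/side12.png

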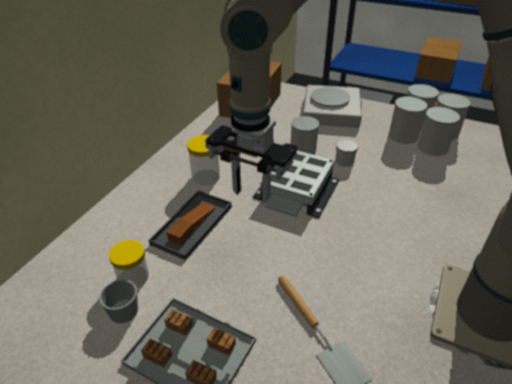

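The wedge lies in the caddy at (190,222), four bars are in the tray, the lip is down and the bystanders are standing where they were. I'm handing in.

```bash
python3 -c "
from cell import *
print(finish_job())"
```

```text
the job is handed in; nothing more can be done
None
```

The job is handed in, though no verdict came back: all four bars lie flat and separate in the tray, the plate is home, the wedge is in the caddy, and the jars, pot, tin and cup were not touched.

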